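Unplug the tall power bank in the hotel lounge

ROBOT

A 7-joint arm with a two-finger parallel gripper is mounted at the origin on the work surface. World frame = base frame: x ahead of the robot, y to its left, z up, the work surface at z = 0. Lengths are in m, angles in rad, forces in N, time in s.
With the tool pointing down it reaches from about 0.4 to 0.85 m from the base axis. Payload 4.5 kg.
Tool frame: the origin (TCP) lies midway between the tips of the shut fingers; the grasp point (between the pads) lies 19 mm behind it; z points along the fingers, y is the line along which they close (so a half turn about z gives the same grasp; the last joint's range is limited). The gripper opens to 88 mm and grips with 3 to 60 N. Pads are 18 mm wide; open, the fingers measure 123 mm over their backs; the gripper's body (75 mm by 187 mm) begins 45 mm behind the grasp point.
Start: joints at [1.223, 0.689, -0.195, 1.565, 0.157, 0.902, -0.215], TCP at [0.233, -0.58, 0.213] pointing down, gripper open.
Joint ranges: [-3.01, 3.01], [-0.46, 2.08], [-1.47, 1.51], [0.13, 2.56], [-1, 4.14], [0.04, 2.09], [-2.66, 2.66]. Speed limits (rad/s): [2.57, 2.57, 3.14, 3.14, 3.14, 3.14, 3.14].

INTERFACE

Orientations are given as a 3x3 rotation matrix whose columns are the frame's x, y, z axes.
In Python, from cell import readout, vision, job gives the robot as it stands. The module is installed in compiled form; this text tells all that it offers.
- The arm moves only by the tool drive_tool, never from a script. Its argument "targets" is a list of rows, each an object with "dp": the shift along the tool's x, y, z in cm, a list of three; "roll": the turn about the tool's z in degrees. A call has 1 to 5 rows; each row shifts and turns the commanded pose from where the row before left it, along the tool's axes as they then stand; what a row does not reach is not made up. A row lasts 1/8 s, in which the tool goes at most 62.5 mm and 10.7 degrees, less where a joint would pass 70% of its speed; a pose out of reach is approached as far as the arm can. A call with a gripper value outside its range is refused whole. "claw" is the opening, from 0 (shut) to 1 (fully open), set as the call begins (left out, the last holds). The fingers move at their own pace and stop on an object; "newtons" is the grip in N (left out, the last holds). Time passes only in rows, so rows that do not move let the fingers close. It gives the time, the measured TCP pose, the force, the opening and the grip force at its end, in the units of the state.
- readout.sense(): the state, without advancing time (a new reading comes with each control period).
- vision.capture(name): name is "scene" or "top" or "wrist"; returns a dict with "image" (420x560x3 uint8, red, green, blue), "z_map" (420x560 float32, m along the optical axis (not along the pixel's ray), 0 where there is no reading), "fx", "fy", "cx", "cy" (pixels), "R" (3x3) and "t" (3): a world point X has camera coordinates R X + t. Camera axes: x right, y down, z forward; pixel columns grow to the right and rows downward; lengths in m; the calibration is good to about 2 mm. The wrist camera is an equidistant fisheye: a pixel r from the principal point sees the ray r / f radians off the axis. A picture is of the moment at which its call begins.
- job.finish_job(): hands the job in; it is judged then, once.
Trained networks look in the newest picture that a camera, given by its name, has taken for a name from the list of things; names that differ only in an ending like _2 or _b are one class to them, and where a whole thing is asked for, a point or a joint stands for the part that bears it (a point fixed in the world has none). Each returns a list of dicts, best first, with "conf" (0 to 1); they miss things now and then, are a little off and sometimes report something else, mostly with a low value. They report only what shows in the picture. A call takes as long as a camera call. They do not tell look-alikes from the thing itself.
- vision.trace(camera, thing): "pixels" (420x560 bool, what is visible of it) and "bbox" ([centre column, centre row, width, height] in pixels, round what is visible of it).
The state is a dict: "t": time; "qpos": joint angles; "joint_velocities": joint speeds; "effort": joint torques, N m; "tool_pos": TCP position; "tool_rot": TCP orientation; "wrist_force": force on the tool from outside, world axes, zero at the start; "wrist_torque": the same for the moment, N m; "gripper_width": opening from 0.0 (shut) to 1.0 (fully open); "gripper_force": force on a finger pad.
Only numpy, scipy, OpenCV 4.12 (cv2) and the standard library are available. Lean on these libraries where they do the work, as an engineer would, in place of code of your own. Each camera call takes 0.05 s, during which the arm holds its last target. There are 200 camera calls.

TASK

A guest wants to borrow the big power bank: pull the tallest of the three power banks up out of the charging dock, in which it is held by a spring catch, and put it upright into the empty wooden caddy. Lower it right down into the caddy before you let go, and leave the two short power banks plugged in.

Things in the scene. Friction and masses are not known exactly. Their poses are not given: they have to be found in the camera images.
- tall_bank: Tallest power bank: upright grey bar, 22 (x) x 56 (y) x 130 (z) mm, 0.15-0.3 kg, dots on its two broad faces (+x, -x). Origin: centre of underside; z up. Plugged 37 mm deep into a pocket of the black dock, top 138 mm over the table. Grip the broad faces above the dock, closing along x. A straight upward pull of 8-15 N frees it in the first 10 mm; then it slides freely, out after 37 mm.
- caddy: Wooden caddy, fixed to the table: empty open-topped box of pale wood, outside 60 (x) x 98 (y) x 60 (z) mm, walls and floor 6 mm, so the inside is 48 x 86 mm with its floor 6 mm above the origin. Origin: centre of the underside; z up, long side along y. The power bank goes in with its own width (y) along the caddy's y.
- short_bank_a: One of the two short power banks: same section and look as the tall one, 22 x 56 x 90 mm, plugged into another pocket of the dock, top 98 mm over the table. Origin: centre of underside, axes as the tall one's. Dock: fixed black block, 76 x 244 x 45 mm high, three equal pockets in a row 78 mm apart along the banks' y, pocket floors 8 mm over the table.
- short_bank_b: The other short power bank, alike, 22 x 56 x 90 mm, in the remaining pocket of the dock. Origin: centre of underside, axes as the tall one's. All three banks can be in any order.
Mind the look-alikes: they are no part of the job. What is shaped like the tall_bank but orange or turquoise is not meant.

How it is judged:
On the way, in this order (a step that is already met when the one before it is completed fails the run):
1. the tall power bank has been pulled clear of the dock and is held (height (world z) of tall_bank above 0.047 m and contact force between the fingers and tall_bank above 0.5 N), for 0.1 s.
2. it is lowered into the caddy to within about 25 mm of the caddy's floor while still held (z of tall_bank in the frame of caddy below 0.031 m and horizontal distance between tall_bank and caddy below 0.04 m and contact force between the fingers and tall_bank above 0.5 N), for 0.1 s.
At the end, for the whole second after the job is handed in: The tall power bank stands (or leans by less than about 34 degrees) inside the caddy with its foot at the floor (its underside less than 14 mm above it), released and at rest; both short power banks are still plugged into the dock, within 12 mm of where they started (z of tall_bank in the frame of caddy below 0.02 m and x of tall_bank in the frame of caddy between -0.026 and 0.026 m and y of tall_bank in the frame of caddy between -0.045 and 0.045 m and angle between tall_bank's own z axis and vertical below 0.6 rad and linear speed of tall_bank below 0.03 m/s and contact force between the fingers and tall_bank below 0.2 N and distance of each of short_bank_a, short_bank_b from where it was at the start of the episode below 0.012 m); the robot touches nothing.
It fails at once if a short power bank is pulled out of the dock (distance of any of short_bank_a, short_bank_b from where it was at the start of the episode above 0.02 m).
It also fails if it takes over 40 s, if anything falls off the work surface, if the arm or the gripper's body presses on something with over 40 N, if the wrist force passes 120 N, or if a joint passes its speed limit or range.

## Working session

There is one attempt and no reset: what is moved stays moved. The work goes in short steps, Python scripts to look and compute and a tool call to move; the robot and the scene stay as the last step left them, time stands still between calls to the robot, and variables do not carry over. Pictures are saved under pics/ and viewed, at most 10 in all, crops included, and the job is handed in when it is done.

Besides the shell and the picture viewer there is one more tool, called after ">>>" as name(argument=value, ...), one argument or row to a line, values as JSON. drive_tool: Moves the arm, as the interface text tells. Its arguments: {"type":"object","properties":{"targets":{"type":"array","items":{"type":"object","properties":{"dp":{"type":"array","items":{"type":"number"}},"roll":{"type":"number"}}}},"claw":{"type":"number"},"newtons":{"type":"number"}},"required":["targets"]}

```bash
mkdir -p pics
cat > h.py <<'E'
import numpy as np, cv2
from cell import readout, vision, job
def cloud(c):
    z=c["z_map"]; v,u=np.mgrid[:z.shape[0],:z.shape[1]]
    P=np.stack([(u-c["cx"])/c["fx"]*z,(v-c["cy"])/c["fy"]*z,z],-1)
    W=(P-np.array(c["t"]))@np.array(c["R"]); W[z==0]=np.nan
    return W
E
python3 - <<'E'
from h import *
s=readout.sense(); print(s["tool_pos"],np.round(s["tool_rot"],3),s["t"])
ims=[]
for n in ("scene","top"):
    c=vision.capture(n); W=cloud(c); np.save(n+".npy",W)
    cv2.imwrite(f"pics/{n}0.png",c["image"][...,::-1])
    for th in ("tall_bank","caddy","short_bank_a"):
        for d in vision.trace(n,th)[:5]:
            P=W[d["pixels"]]; P=P[~np.isnan(P[:,0])]
            if len(P)<10: continue
            top=np.percentile(P[:,2],97); T=P[P[:,2]>top-.008]
            print(n,th,round(d["conf"],2),np.round(d["bbox"]),"top",round(top,3),"mid",np.round(T.mean(0),3),np.round(np.percentile(T,2,0),3),np.round(np.percentile(T,98,0),3), c["image"][d["pixels"]].mean(0).round())
E
```

```text
[ 0.23255035 -0.57940411  0.2120063 ] [[ 0.928  0.373 -0.001]
 [ 0.373 -0.928  0.002]
 [-0.    -0.002 -1.   ]] 0.0
scene tall_bank 0.96 [278. 166.  28.  55.] top 0.14 mid [ 0.496 -0.076  0.138] [ 0.482 -0.104  0.132] [ 0.506 -0.05   0.141] [103.  96.  88.]
scene tall_bank 0.91 [222. 258.  22.  71.] top 0.132 mid [0.706 0.027 0.13 ] [0.684 0.001 0.125] [0.728 0.051 0.133] [172. 107.  63.]
scene tall_bank 0.76 [232. 213.  30.  72.] top 0.132 mid [ 0.631 -0.042  0.13 ] [ 0.604 -0.062  0.124] [ 0.655 -0.024  0.132] [ 74. 116. 101.]
scene tall_bank 0.71 [352. 171.  30.  57.] top 0.131 mid [0.375 0.016 0.129] [ 0.351 -0.009  0.124] [0.436 0.078 0.133] [161. 101.  63.]
scene tall_bank 0.62 [339. 202.  35.  55.] top 0.131 mid [0.457 0.06  0.13 ] [0.434 0.038 0.124] [0.48  0.08  0.133] [ 71. 115. 101.]
scene caddy 0.84 [351. 302.  60.  74.] top 0.061 mid [0.584 0.217 0.059] [0.547 0.165 0.054] [0.619 0.265 0.063] [169. 135.  95.]
scene caddy 0.44 [277. 167.  25.  56.] top 0.14 mid [ 0.496 -0.076  0.138] [ 0.483 -0.104  0.132] [ 0.506 -0.05   0.141] [103.  96.  87.]
scene short_bank_a 0.7 [251
[... 653 characters left out ...]
67. 113.  57.]
top tall_bank 0.59 [324. 233.  36.  22.] top 0.14 mid [ 0.489 -0.078  0.138] [ 0.478 -0.105  0.135] [ 0.5   -0.051  0.141] [164. 157. 151.]
top tall_bank 0.59 [241. 255.  34.  33.] top 0.132 mid [0.45  0.058 0.13 ] [0.426 0.037 0.127] [0.474 0.078 0.133] [101. 185. 174.]
top caddy 0.65 [156. 187.  68.  41.] top 0.061 mid [0.575 0.213 0.059] [0.538 0.162 0.054] [0.612 0.263 0.063] [200. 168. 124.]
top short_bank_a 0.79 [411. 223.  39.  22.] top 0.1 mid [ 0.507 -0.232  0.098] [ 0.496 -0.259  0.094] [ 0.518 -0.206  0.101] [160. 154. 148.]
top short_bank_a 0.74 [367. 226.  40.  15.] top 0.101 mid [ 0.498 -0.155  0.098] [ 0.487 -0.182  0.095] [ 0.51  -0.129  0.101] [167. 160. 154.]
```

View picture.

Run:
```python
from h import *
a=cv2.imread("pics/scene0.png");b=cv2.imread("pics/top0.png")
cv2.imwrite("pics/both.png",np.vstack([cv2.resize(a[100:360,170:420],None,fx=2.2,fy=2.2)[:572]])) 
cv2.imwrite("pics/top_crop.png",cv2.resize(b[60:360,100:480],None,fx=1.9,fy=1.9))
for n in ("scene","top"):
    W=np.load(n+".npy")
    # table plane height
    m=np.abs(W[...,2])<.01
    print(n,"table",np.nanmedian(W[m][:,2]))
    for nm,lo,hi,c in (("tall",.134,.145,(.49,-.078)),("s1",.094,.104,(.5,-.154)),("s2",.094,.104,(.51,-.232)),("caddy",.056,.066,(.58,.215))):
        m=(W[...,2]>lo)&(W[...,2]<hi)&(np.hypot(W[...,0]-c[0],W[...,1]-c[1])<(.075 if nm=="caddy" else .04))
        r=cv2.minAreaRect((W[m][:,:2]*1000).astype(np.float32)); print(n,nm,m.sum(),np.round(r[0],1),np.round(r[1],1),round(r[2],1))
    # gripper points
    m=(W[...,2]>.17)&(np.hypot(W[...,0]-.2325,W[...,1]+.58)<.12)
    P=W[m]
    if len(P): print("grip",len(P),P.min(0),P.max(0))
```

```text
scene table 0.0005338181145100236
scene tall 241 [493.1 -78.4] [23.7 57.5] 6.5
scene s1 219 [ 503.  -154.3] [22.8 59. ] 7.3
scene s2 201 [ 512.1 -233.1] [24.7 58.9] 9.0
scene caddy 634 [580.1 213. ] [99.  61.7] 74.4
grip 10 [ 0.3117659  -0.66655567  0.17074126] [ 0.32468211 -0.65387004  0.17568928]
top table 4.386929015216595e-05
top tall 486 [489.5 -78.3] [22.1 56. ] 6.3
top s1 436 [ 498.6 -155.8] [22.1 56.6] 6.6
top s2 429 [ 507.5 -233.1] [21.9 56.4] 6.9
top caddy 559 [576.1 213.1] [99.2 60.2] 74.6
```

View pics/both.png

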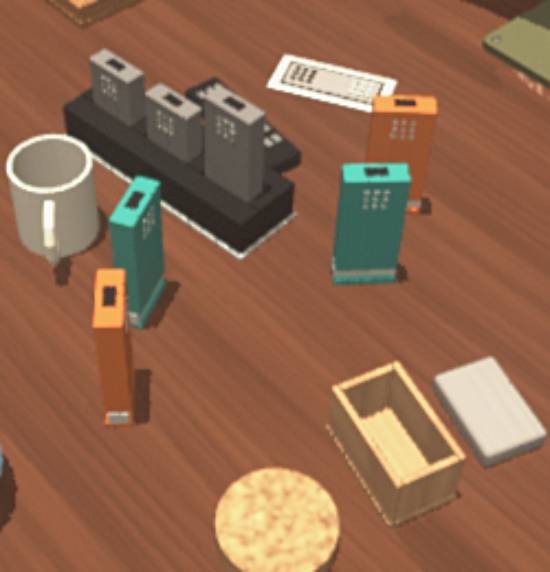

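View pics/top_crop.png

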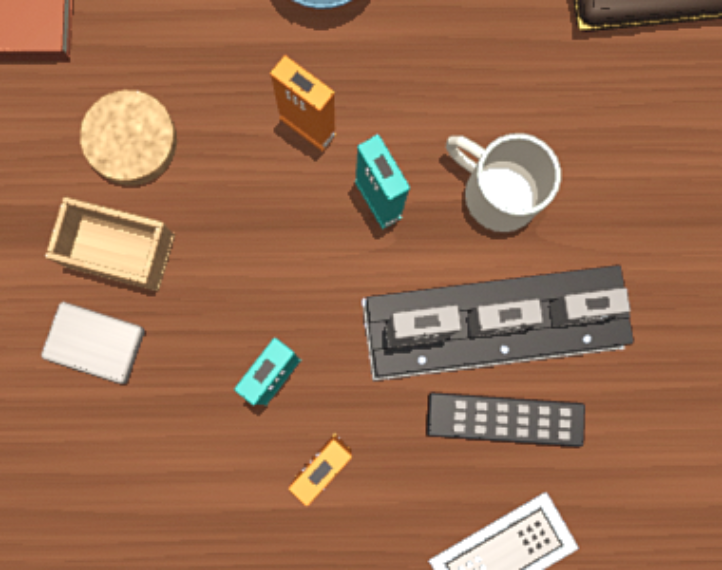

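Seen: in the scene picture, the grey tall bank is at (278,166), in the dock's near end pocket. The short ones are at (251,156) and (222,139). Look-alikes are orange at (222,258) and (352,171), and turquoise at (232,213) and (339,202). The caddy is at (351,302). I choose the grey bank in the dock: its top is at 0.138 m, as described.

```bash
cat >> h.py <<'E'
def plan(xyz,yawy,n,nr=None):
    "rows to bring TCP to xyz with tool y at world angle yawy (deg)"
    s=readout.sense(); R=np.array(s["tool_rot"]); p=np.array(s["tool_pos"])
    cur=np.degrees(np.arctan2(R[1,1],R[0,1])); d=(yawy-cur+90)%180-90
    print("tilt",np.round(R[:,2],4),"yaw",round(cur,2),"turn",round(d,2),"err",np.round(np.array(xyz)-p,4))
    step=(np.array(xyz)-p)/n*100; nr=nr or n
    for i in range(n):
        r=-d/nr if i<nr else 0.
        print([float(x) for x in np.round(R.T@step,2)],round(r,2))
        a=np.radians(r); R=R@np.array([[np.cos(a),-np.sin(a),0],[np.sin(a),np.cos(a),0],[0,0,1]])
E
python3 -c "
from h import *
b=cv2.imread('pics/scene0.png');cv2.imwrite('pics/close.png',cv2.resize(b[115:215,200:330],None,fx=5,fy=5,interpolation=cv2.INTER_CUBIC))
plan((.491,-.078,.213),6.5,10)"
```

```text
tilt [-1.e-04  2.e-04 -1.e+00] yaw -68.12 turn 74.62 err [2.582e-01 5.019e-01 3.000e-04]
[4.27, -3.7, -0.0] -7.46
[4.71, -3.11, -0.0] -7.46
[5.07, -2.47, -0.0] -7.46
[5.35, -1.79, -0.0] -7.46
[5.54, -1.08, -0.0] -7.46
[5.63, -0.35, -0.0] -7.46
[5.63, 0.38, -0.0] -7.46
[5.53, 1.11, -0.0] -7.46
[5.34, 1.82, -0.0] -7.46
[5.06, 2.5, -0.0] -7.46
```

View pics/close.png

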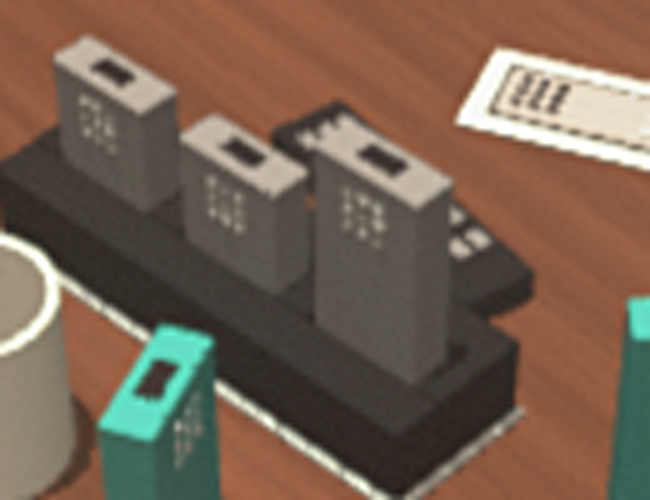

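The crop shows the grey tall bank (crop 380,250) in the dock, clearly taller than the two grey short ones at (115,120) and (245,200). The choice is confirmed.

>>> drive_tool(
  targets=[
    {"dp": [4.3,-3.7,0],"roll": -7.5},
    {"dp": [4.7,-3.1,0],"roll": -7.5},
    {"dp": [5.1,-2.5,0],"roll": -7.5},
    {"dp": [5.3,-1.8,0],"roll": -7.5},
    {"dp": [5.5,-1.1,0],"roll": -7.5},
  ],
  claw=1,
)

```text
t: 1.02
tool_pos: [0.362, -0.3275, 0.2131]
tool_rot: [[0.506, 0.863, 0.001], [0.863, -0.506, -0.001], [-0.0, 0.001, -1.0]]
wrist_force: [0.6, 0.2, -0.1]
gripper_width: 1.0
gripper_force: 0.0
```

>>> drive_tool(
  targets=[
    {"dp": [5.6,-0.3,0],"roll": -7.5},
    {"dp": [5.6,0.4,0],"roll": -7.5},
    {"dp": [5.5,1.1,0],"roll": -7.5},
    {"dp": [5.3,1.8,0],"roll": -7.5},
    {"dp": [5.1,2.5,0],"roll": -7.5},
  ],
)

```text
t: 1.65
tool_pos: [0.4899, -0.0773, 0.2131]
tool_rot: [[-0.123, 0.992, 0.001], [0.992, 0.123, -0.001], [-0.001, 0.001, -1.0]]
wrist_force: [0.5, -0.7, -0.1]
gripper_width: 1.001
gripper_force: 0.0
```

>>> drive_tool(
  targets=[
    {"dp": [0,0,0],"roll": 0},
  ],
)

```text
t: 1.78
tool_pos: [0.4915, -0.0732, 0.2134]
tool_rot: [[-0.129, 0.992, 0.003], [0.992, 0.129, 0.003], [0.003, 0.004, -1.0]]
wrist_force: [0.1, -0.4, 1.0]
gripper_width: 0.999
gripper_force: 0.0
```

Run:
```python
from h import *
print(readout.sense()["tool_pos"])
c=vision.capture("wrist"); R=np.array(c["R"]);t=np.array(c["t"])
cv2.imwrite("pics/w1.png",c["image"][...,::-1])
z=c["z_map"]; v,u=np.mgrid[:420,:560]
dx,dy=(u-c["cx"])/c["fx"],(v-c["cy"])/c["fy"]; r=np.hypot(dx,dy)+1e-9
k=np.tan(r)/r
P=np.stack([dx*k*z,dy*k*z,z],-1); W=(P-t)@R; W[(z==0)|(r>1.3)]=np.nan
for nm,lo,hi,cc in (("tall",.130,.146,(.49,-.078)),("s1",.092,.104,(.5,-.154)),("table",-.01,.01,(.5,.1))):
    m=(W[...,2]>lo)&(W[...,2]<hi)&(np.hypot(W[...,0]-cc[0],W[...,1]-cc[1])<.04)
    if m.sum()>5:
        r_=cv2.minAreaRect((W[m][:,:2]*1000).astype(np.float32)); print(nm,m.sum(),np.round(r_[0],1),np.round(r_[1],1),round(r_[2],1),np.median(W[m][:,2]))
plan((.491,-.078,.088),6.5,3)
```

```text
[ 0.49150821 -0.07322006  0.21341834]
tall 1847 [491.4 -77.8] [21.5 55.4] 6.6 0.13836162504373595
s1 1024 [ 500.1 -152.5] [21.4 50.7] 7.0 0.09827722247754184
table 3203 [501.5 101.3] [75.8 79.3] 36.2 0.0006374409432322785
tilt [ 8.e-04  7.e-04 -1.e+00] yaw 7.09 turn -0.59 err [ 0.0012 -0.0013 -0.125 ]
[-0.05, 0.03, 4.17] 0.2
[-0.05, 0.03, 4.17] 0.2
[-0.05, 0.03, 4.17] 0.2
```

View pics/w1.png

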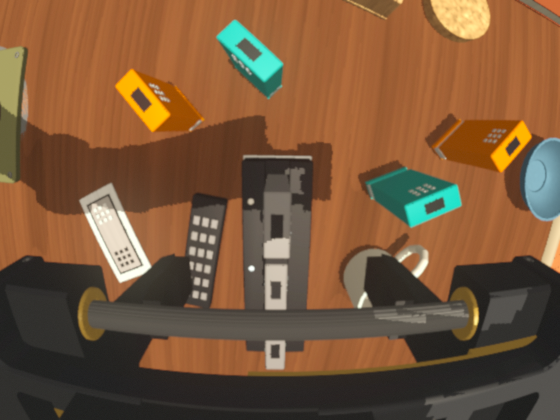

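The wrist view agrees with the other cameras: tall bank at (277,215) under the hand, centre (491.4, -77.8) mm, yaw 6.6°. I'm descending and gripping.

>>> drive_tool(
  targets=[
    {"dp": [-0.1,0.1,4.2],"roll": 0.5},
    {"dp": [0,0,4.2]},
    {"dp": [0,0,2.6]},
    {"dp": [0,0,1.5]},
    {"dp": [0,0,0]},
  ],
)

```text
schema error: expected keys dp, roll
```

```bash
python3 -c "
from h import *
plan((.4915,-.078,.088),6.6,1)"
```

```text
tilt [ 8.e-04  7.e-04 -1.e+00] yaw 7.09 turn -0.49 err [ 0.0017 -0.0013 -0.125 ]
[-0.16, 0.14, 12.5] 0.49
```

>>> drive_tool(
  targets=[
    {"dp": [-0.1,0.1,4.2],"roll": 0.5},
    {"dp": [0,0,4.2],"roll": 0},
    {"dp": [0,0,2.6],"roll": 0},
    {"dp": [0,0,1.5],"roll": 0},
    {"dp": [0,0,0],"roll": 0},
  ],
)

```text
t: 2.45
tool_pos: [0.4887, -0.0814, 0.087]
tool_rot: [[-0.108, 0.994, -0.003], [0.994, 0.108, -0.001], [-0.001, -0.003, -1.0]]
wrist_force: [-0.4, -0.5, 0.4]
gripper_width: 1.001
gripper_force: 0.0
```

```bash
python3 -c "
from h import *
plan((.4915,-.078,.088),6.6,1)"
```

```text
tilt [-0.0029 -0.0014 -1.    ] yaw 6.22 turn 0.38 err [0.0028 0.0034 0.001 ]
[0.31, 0.31, -0.1] -0.38
```

>>> drive_tool(
  targets=[
    {"dp": [0,0.1,0],"roll": 0},
    {"dp": [0,0,0],"roll": 0},
    {"dp": [0,0,0],"roll": 0},
  ],
)

```text
t: 2.82
tool_pos: [0.4915, -0.0797, 0.0884]
tool_rot: [[-0.111, 0.994, 0.001], [0.994, 0.111, -0.0], [-0.0, 0.001, -1.0]]
wrist_force: [0.4, 0.6, 0.2]
gripper_width: 1.0
gripper_force: 0.0
```

```bash
python3 -c "
from h import *
plan((.4915,-.078,.088),6.6,1)"
```

```text
tilt [ 1.1e-03 -2.0e-04 -1.0e+00] yaw 6.35 turn 0.25 err [ 0.      0.0017 -0.0004]
[0.17, 0.02, 0.04] -0.25
```

Well placed; closing.

>>> drive_tool(
  targets=[
    {"dp": [0,0,0],"roll": 0},
    {"dp": [0,0,0],"roll": 0},
    {"dp": [0,0,0],"roll": 0},
    {"dp": [0,0,0],"roll": 0},
    {"dp": [0,0,0],"roll": 0},
  ],
  claw=0,
  newtons=50,
)

```text
t: 3.45
tool_pos: [0.4911, -0.0794, 0.0878]
tool_rot: [[-0.111, 0.994, 0.0], [0.994, 0.111, -0.0], [-0.0, 0.0, -1.0]]
wrist_force: [-0.4, -0.2, -0.0]
gripper_width: 0.453
gripper_force: 0.0
```

>>> drive_tool(
  targets=[
    {"dp": [0,0,0],"roll": 0},
    {"dp": [0,0,0],"roll": 0},
  ],
)

```text
t: 3.7
tool_pos: [0.4911, -0.0794, 0.0878]
tool_rot: [[-0.111, 0.994, 0.0], [0.994, 0.111, -0.0], [-0.0, 0.0, -1.0]]
wrist_force: [-0.6, -0.3, -0.5]
gripper_width: 0.246
gripper_force: 50.0
```

>>> drive_tool(
  targets=[
    {"dp": [0,0,-0.3],"roll": 0},
    {"dp": [0,0,-0.4],"roll": 0},
    {"dp": [0,0,-0.5],"roll": 0},
    {"dp": [0,0,-0.8],"roll": 0},
    {"dp": [0,0,0],"roll": 0},
  ],
)

```text
t: 4.32
tool_pos: [0.4918, -0.0795, 0.1088]
tool_rot: [[-0.111, 0.994, 0.002], [0.994, 0.111, -0.0], [-0.0, 0.002, -1.0]]
wrist_force: [0.0, -0.8, -1.1]
gripper_width: 0.245
gripper_force: 50.0
```

>>> drive_tool(
  targets=[
    {"dp": [0,0,-1],"roll": 0},
    {"dp": [0,0,-2],"roll": 0},
    {"dp": [0,0,-3],"roll": 0},
    {"dp": [0,0,-3],"roll": 0},
    {"dp": [0,0,-2],"roll": 0},
  ],
)

```text
t: 4.95
tool_pos: [0.4913, -0.0794, 0.2196]
tool_rot: [[-0.111, 0.994, 0.001], [0.994, 0.111, -0.0], [-0.0, 0.001, -1.0]]
wrist_force: [-0.8, -0.1, -1.9]
gripper_width: 0.245
gripper_force: 50.0
```

>>> drive_tool(
  targets=[
    {"dp": [0,0,0],"roll": 0},
    {"dp": [0,0,0],"roll": 0},
  ],
)

```text
t: 5.2
tool_pos: [0.4904, -0.0796, 0.2173]
tool_rot: [[-0.111, 0.994, -0.001], [0.994, 0.111, -0.0], [-0.0, -0.001, -1.0]]
wrist_force: [-0.7, 0.1, -1.5]
gripper_width: 0.245
gripper_force: 50.0
```

Run:
```python
from h import *
c=vision.capture("scene"); W=cloud(c)
cv2.imwrite("pics/s2.png",cv2.resize(c["image"][60:360,150:450,::-1],None,fx=1.9,fy=1.9))
for d in vision.trace("scene","tall_bank")[:6]+vision.trace("scene","short_bank_a")[:3]:
    P=W[d["pixels"]];P=P[~np.isnan(P[:,0])]; print(round(d["conf"],2),np.round(d["bbox"]),np.round(P.mean(0),3),np.round(np.percentile(P[:,2],[3,97]),3),c["image"][d["pixels"]].mean(0).round())
z=readout.sense()["tool_pos"][2]
plan((.578,.213,z),-15.5,8)
```

```text
0.92 [222. 258.  17.  74.] [0.713 0.038 0.09 ] [0.009 0.132] [172. 107.  63.]
0.82 [339. 203.  33.  57.] [0.459 0.063 0.076] [0.004 0.131] [ 68. 114. 100.]
0.81 [352. 172.  31.  53.] [0.373 0.019 0.094] [0.008 0.131] [161. 100.  61.]
0.79 [233. 215.  27.  66.] [ 0.633 -0.036  0.084] [0.006 0.132] [ 72. 115. 101.]
0.62 [279. 122.  27.  71.] [ 0.497 -0.068  0.204] [0.143 0.269] [89. 82. 74.]
0.92 [251. 157.  27.  39.] [ 0.507 -0.148  0.078] [0.046 0.1  ] [110. 103.  94.]
0.58 [221. 139.  26.  32.] [ 0.515 -0.228  0.078] [0.046 0.1  ] [112. 103.  94.]
tilt [-2.e-03  1.e-04 -1.e+00] yaw 6.39 turn -21.89 err [0.0875 0.2924 0.    ]
[3.51, 1.49, -0.0] 2.74
[3.58, 1.32, -0.0] 2.74
[3.64, 1.15, -0.0] 2.74
[3.69, 0.98, -0.0] 2.74
[3.73, 0.8, -0.0] 2.74
[3.76, 0.62, -0.0] 2.74
[3.79, 0.44, -0.0] 2.74
[3.81, 0.26, -0.0] 2.74
```

View pics/s2.png

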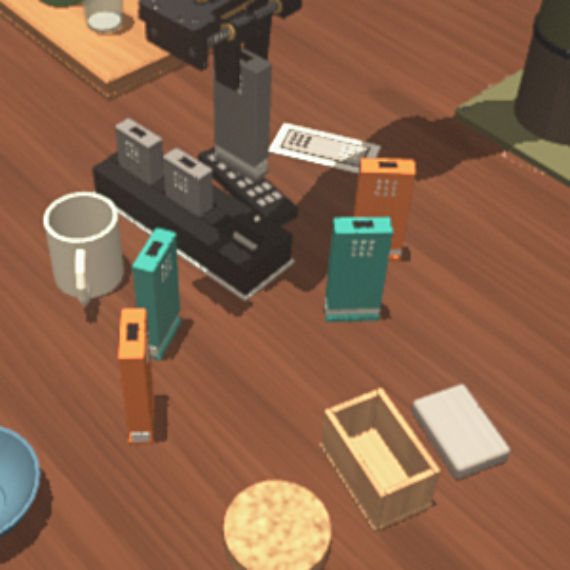

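The bank (crop 243,110) is held clear of the dock with its foot at about 0.14 m, and the short ones are still plugged in. I'm carrying it to the caddy.

>>> drive_tool(
  targets=[
    {"dp": [3.5,1.5,0],"roll": 2.7},
    {"dp": [3.6,1.3,0],"roll": 2.7},
    {"dp": [3.6,1.2,0],"roll": 2.7},
    {"dp": [3.7,1.0,0],"roll": 2.8},
  ],
)

```text
t: 5.85
tool_pos: [0.5352, 0.0677, 0.217]
tool_rot: [[0.08, 0.997, -0.001], [0.997, -0.08, -0.0], [-0.001, -0.001, -1.0]]
wrist_force: [1.6, 0.2, -2.0]
gripper_width: 0.245
gripper_force: 50.0
```

>>> drive_tool(
  targets=[
    {"dp": [3.7,0.8,0],"roll": 2.7},
    {"dp": [3.8,0.6,0],"roll": 2.7},
    {"dp": [3.8,0.4,0],"roll": 2.7},
    {"dp": [3.8,0.3,0],"roll": 2.8},
    {"dp": [0,0,0],"roll": 0},
  ],
)

```text
t: 6.48
tool_pos: [0.5779, 0.2177, 0.2169]
tool_rot: [[0.261, 0.965, -0.001], [0.965, -0.261, 0.003], [0.002, -0.002, -1.0]]
wrist_force: [-0.9, 0.3, -0.9]
gripper_width: 0.245
gripper_force: 50.0
```

>>> drive_tool(
  targets=[
    {"dp": [0,0,0],"roll": 0},
    {"dp": [0,0,0],"roll": 0},
  ],
)

```text
t: 6.72
tool_pos: [0.5785, 0.2111, 0.2174]
tool_rot: [[0.268, 0.964, -0.001], [0.964, -0.268, -0.002], [-0.002, -0.0, -1.0]]
wrist_force: [0.9, -1.3, -2.2]
gripper_width: 0.243
gripper_force: 50.0
```

Run:
```python
from h import *
plan((.578,.213,.0885),-15.5,1)
for n in ("top","scene"):
    c=vision.capture(n); W=cloud(c)
    lo=W[...,2]
    for nm,a,b in (("caddy",.056,.066),("bank",.138,.21)):
        m=(lo>a)&(lo<b)&(np.hypot(W[...,0]-.578,W[...,1]-.213)<.07)
        if m.sum()>20:
            r=cv2.minAreaRect((W[m][:,:2]*1000).astype(np.float32)); print(n,nm,m.sum(),np.round(r[0],1),np.round(r[1],1),round(r[2],1),"zmin",W[m][:,2].min())
```

```text
tilt [-8.0e-04 -1.7e-03 -1.0e+00] yaw -15.52 turn 0.02 err [-0.0005  0.0019 -0.1289]
[0.19, -0.1, 12.89] -0.02
top caddy 438 [576.  212.9] [98.9 60.2] 74.7 zmin 0.05605092639915632
top bank 332 [566.9 209.8] [20.3 58.2] 6.4 zmin 0.13831116704353988
scene caddy 618 [580.1 212.3] [100.3  61.3] 74.5 zmin 0.05602026113814288
scene bank 1051 [589.4 212.5] [21.4 60.5] 3.7 zmin 0.13806724526295433
```

>>> drive_tool(
  targets=[
    {"dp": [0.1,0,3],"roll": 0},
    {"dp": [0,0,3],"roll": 0},
    {"dp": [0,0,2],"roll": 0},
    {"dp": [0,0,1.5],"roll": 0},
    {"dp": [0,0,0],"roll": 0},
  ],
)

```text
t: 7.45
tool_pos: [0.5784, 0.2132, 0.122]
tool_rot: [[0.266, 0.964, -0.002], [0.964, -0.266, -0.001], [-0.001, -0.001, -1.0]]
wrist_force: [0.2, -0.2, -1.8]
gripper_width: 0.247
gripper_force: 50.0
```

>>> drive_tool(
  targets=[
    {"dp": [0,0,1],"roll": 0},
    {"dp": [0,0,1],"roll": 0},
    {"dp": [0,0,0.8],"roll": 0},
    {"dp": [0,0,0.4],"roll": 0},
    {"dp": [0,0,0],"roll": 0},
  ],
)

```text
t: 8.07
tool_pos: [0.5788, 0.2139, 0.0905]
tool_rot: [[0.266, 0.964, -0.0], [0.964, -0.266, -0.0], [-0.0, -0.0, -1.0]]
wrist_force: [0.7, 0.4, -1.4]
gripper_width: 0.244
gripper_force: 50.0
```

>>> drive_tool(
  targets=[
    {"dp": [0,0,0.1],"roll": 0},
    {"dp": [0,0,0],"roll": 0},
    {"dp": [0,0,0],"roll": 0},
  ],
)

```text
t: 8.45
tool_pos: [0.579, 0.214, 0.09]
tool_rot: [[0.266, 0.964, 0.0], [0.964, -0.266, 0.0], [0.0, 0.0, -1.0]]
wrist_force: [0.6, -0.3, -1.1]
gripper_width: 0.25
gripper_force: 50.0
```

Run:
```python
from h import *
plan((.578,.213,.0875),-15.5,1)
c=vision.capture("scene"); cv2.imwrite("pics/s3.png",cv2.resize(c["image"][180:360,250:450,::-1],None,fx=3,fy=3))
```

```text
tilt [ 3.e-04  1.e-04 -1.e+00] yaw -15.43 turn -0.07 err [-0.001  -0.001  -0.0025]
[-0.12, -0.07, 0.25] 0.07
```

View pics/s3.png

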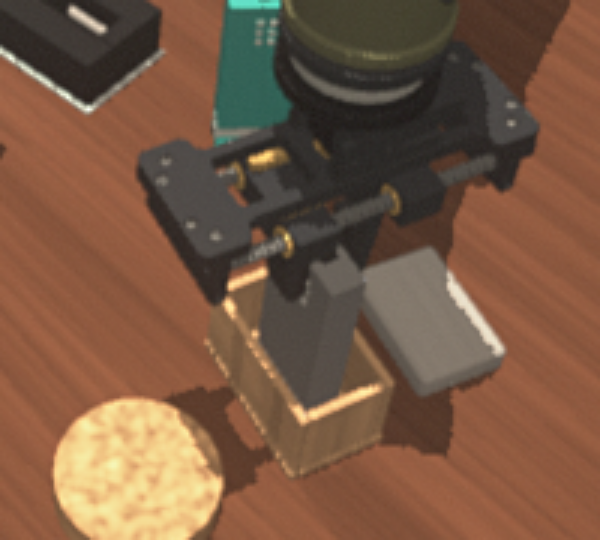

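The bank (crop 310,330) is inside the caddy walls, upright. A last 3 mm down, then release.

>>> drive_tool(
  targets=[
    {"dp": [0,0,0.2],"roll": 0},
    {"dp": [0,0,0.1],"roll": 0},
    {"dp": [0,0,0],"roll": 0},
    {"dp": [0,0,0],"roll": 0},
  ],
)

```text
t: 9.0
tool_pos: [0.579, 0.214, 0.0868]
tool_rot: [[0.266, 0.964, 0.0], [0.964, -0.266, -0.0], [-0.0, 0.0, -1.0]]
wrist_force: [0.1, -0.5, -1.6]
gripper_width: 0.247
gripper_force: 50.0
```

>>> drive_tool(
  targets=[
    {"dp": [0,0,0],"roll": 0},
    {"dp": [0,0,0],"roll": 0},
    {"dp": [0,0,0],"roll": 0},
    {"dp": [0,0,0],"roll": 0},
    {"dp": [0,0,0],"roll": 0},
  ],
  claw=0.8,
)

```text
t: 9.62
tool_pos: [0.5789, 0.214, 0.0868]
tool_rot: [[0.266, 0.964, 0.0], [0.964, -0.266, -0.0], [-0.0, 0.0, -1.0]]
wrist_force: [0.3, 0.3, 0.2]
gripper_width: 0.785
gripper_force: 0.0
```

>>> drive_tool(
  targets=[
    {"dp": [0,0,0],"roll": 0},
    {"dp": [0,0,-1],"roll": 0},
    {"dp": [0,0,-3],"roll": 0},
    {"dp": [0,0,-4],"roll": 0},
    {"dp": [0,0,-4],"roll": 0},
  ],
)

```text
t: 10.25
tool_pos: [0.5789, 0.214, 0.2087]
tool_rot: [[0.266, 0.964, 0.0], [0.964, -0.266, 0.0], [0.0, 0.0, -1.0]]
wrist_force: [0.1, -0.5, 0.6]
gripper_width: 0.798
gripper_force: 0.0
```

>>> drive_tool(
  targets=[
    {"dp": [0,0,-2],"roll": 0},
    {"dp": [0,0,0],"roll": 0},
    {"dp": [0,0,0],"roll": 0},
  ],
)

```text
t: 10.62
tool_pos: [0.5783, 0.2136, 0.2261]
tool_rot: [[0.266, 0.964, -0.001], [0.964, -0.266, -0.001], [-0.001, -0.001, -1.0]]
wrist_force: [-0.9, 0.2, -0.5]
gripper_width: 0.804
gripper_force: 0.0
```

Run:
```python
from h import *
c=vision.capture("scene"); W=cloud(c); cv2.imwrite("pics/s4.png",cv2.resize(c["image"][100:360,180:450,::-1],None,fx=2.2,fy=2.2))
m=(W[...,2]>.11)&(W[...,2]<.16)&(np.hypot(W[...,0]-.578,W[...,1]-.213)<.07)
t=np.percentile(W[m][:,2],97); print("top",t); m&=W[...,2]>t-.005
r=cv2.minAreaRect((W[m][:,:2]*1000).astype(np.float32)); print(r)
```

```text
top 0.13815946471206134
((581.3540649414062, 214.48301696777344), (56.99776840209961, 22.677629470825195), 74.25829315185547)
```

View pics/s4.png

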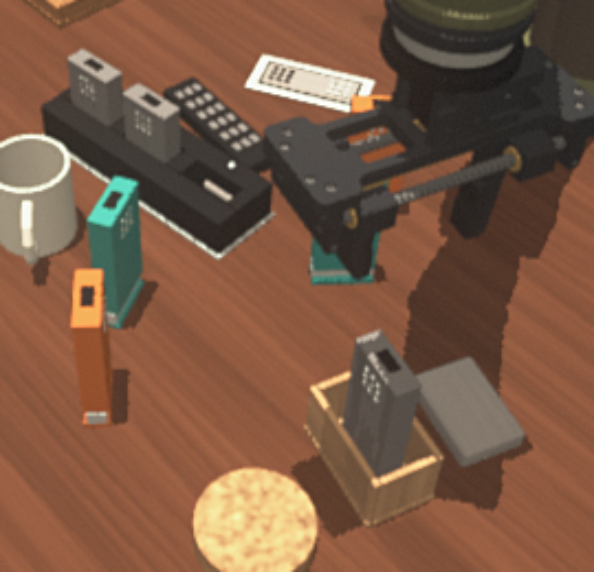

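The tall bank stands upright in the caddy (crop 380,400) with its top at 0.138 m. The hand is clear and the short banks are still plugged in.

```bash
python3 -c "
from h import *
print(job.finish_job())"
```

```text
the job is handed in; nothing more can be done
None
```

The tall power bank stands upright on the floor of the caddy and has been released, both short banks are still plugged in, and the job is handed in; no verdict came back.

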